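Lift the hot spot plate off the hotplate onto the free cooling mat

TASK

The porcelain spot plate on the hotplate is hot, so never touch it with the gripper: slide the spatula's blade under it, lift it off and, keeping it level, set it down gently in the middle of whichever cork cooling mat is free. Then draw the spatula out and lay it back on the bare bench, blade flat. Leave all the other labware where it stands.

Things in the scene. Friction and masses are not known exactly. Their poses are not given: they have to be found in the camera images.
- plate: Hot white porcelain spot plate, 70 (x) by 100 (y) mm, 20 tall, on the hotplate: an 8 mm slab with shallow wells, on two runners 12 mm tall, 10 wide, along x at y = +-45. Between them a channel 80 mm wide, 12 high, open at both x ends; the -x end faces the robot. Origin: centre of the runners' underside (z up). About 0.2 kg
- spatula: Lifter lying on its flat steel blade: 80 (x) by 56 (y) mm, 3 thick. From the blade's rear edge (x = -40) a 16 mm wide crank rises to a level wooden handle along x from -60 to -160, 16 mm wide, 22 tall, its centre 40 mm above the blade's underside. Origin: centre of the blade's underside; x to the tip, z up. 0.13 kg; stands on its blade alone
- spatula_grip (a point): Point inside the spatula's handle, at x = -85, y = 0, z = 40 mm in the spatula's frame: a good place to grip, across the handle's 16 mm width (close along the spatula's y)
- hotplate: Fixed laboratory hotplate: flat dark metal square top 150 by 150 mm, 90 mm above the bench. Origin: centre of the underside. On its -x (robot) side a grey control console 55 mm tall reaches to x = -116, its two knobs to -129
- mat_a: One of two identical square cork cooling mats, 150 by 150 mm and 10 mm thick, fixed on the bench. Origin: centre of the underside. One mat is occupied by a flask, the other is free; which one varies
- mat_b: The other cooling mat, the same in every respect
- flask: Stoppered conical glass flask, base 84 mm across, 123 mm tall, standing on one of the two mats, which is therefore taken. Origin: centre of its underside
- flask_b: Like flask, base 80 mm across, 123 mm tall; stands on the bench
- beaker: Glass beaker, 68 mm across, 85 mm tall, on the bench. Origin: centre of its underside
- jar: White plastic jar, 68 mm across, about 90 mm tall. Origin: centre of its underside
- bottle: White plastic bottle, 68 mm across, about 180 mm tall. Origin: centre of its underside
- stopper: Brown stopper standing on the bench, 28 mm across, 22 mm tall. Origin: centre of its underside
Things that resemble listed ones, but are neither listed nor needed, are in the scene too. Of the things shaped like the plate, the white one is meant.

How it is judged:
By the outcome, as a careful person would: the job done as asked, in the order asked, and still so for the second after the job is handed in, with the robot touching nothing.
It also fails if it takes over 67 s, if anything falls off the work surface, if the arm or the gripper's body presses on something with over 40 N, if the wrist force passes 120 N, or if a joint passes its speed limit or range.

ROBOT

A 7-joint arm with a two-finger parallel gripper is mounted at the origin on the work surface. World frame = base frame: x ahead of the robot, y to its left, z up, the work surface at z = 0. Lengths are in m, angles in rad, forces in N, time in s.
With the tool pointing down it reaches from about 0.425 to 0.8 m from the base axis. Payload 8.3 kg.
Tool frame: the origin (TCP) lies at the very end of the fingers, on their centre line; the grasp point (between the pads) lies r.tcp_to_grasp behind it (r.tcp_to_grasp is the distance from the TCP to the grasp point, in m); x points along the fingers, y is the direction in which the jaws open and shut, and the axes are right-handed (so a half turn about x gives the same grasp; the last joint's range is limited). The gripper opens to 85 mm and grips with 20 to 120 N. Pads are 22 mm wide; open, the fingers measure 114 mm over their backs; the gripper's body (76 mm by 85 mm) begins 54 mm behind the grasp point. The pads swing forward as they close: fully open they stand 13 mm farther back than shut.
Start: joints at [1.24, 0.383, 0.016, 1.37, -0.006, 1.388, -0.046], TCP at [0.165, -0.603, 0.231] pointing down, gripper open.
Joint ranges: [-2.95, 2.95], [-0.25, 2.06], [-1.52, 1.56], [0.18, 2.33], [-1.44, 4.58], [0.02, 2.06], [-3.01, 3.01]. Speed limits (rad/s): [2.39, 2.39, 3.01, 3.01, 3.14, 3.14, 3.14].

INTERFACE

Orientations are given as a rotation vector (axis times angle).
In Python, from plant import telemetry, capture, camera_info, workorder, r gives the robot as it stands. The module is installed in compiled form; this text tells all that it offers.
- The arm moves only by the tool carry_out, never from a script. Its argument "motion" is a list of rows, each an object with "dp": the shift along the tool's x, y, z in cm, a list of three; "rotation": the turn, a rotation vector about the tool's x, y, z in rad, a list of three; "hand": the gripper's target within -1 to 1 (fully open at 1, half-way at 0, shut at -1). In form: [{"dp": [x, y, z], "rotation": [wx, wy, wz], "hand": hand}, ...]. A call has 1 to 20 rows; each row shifts and turns the commanded pose from where the row before left it, along the tool's axes as they then stand; what a row does not reach is not made up. A row lasts 1/12 s, in which the tool goes at most 41.7 mm and 7.16 degrees, less where a joint would pass 70% of its speed; a pose out of reach is approached as far as the arm can. A call is refused whole if a number of a shift passes 4.17 or a number of a turn 0.125, either way. A call with a gripper value outside its range is refused whole. The fingers move at their own pace and stop on an object; "newtons" is the grip in N (left out, the last holds). Time passes only in rows, so rows that do not move let the fingers close. It gives the time, the measured TCP pose, the force and the opening at its end, in the units of the state.
- telemetry.read_state(): the state, without advancing time (a new reading comes with each control period).
- capture(name): name is "scene" or "top" or "wrist"; returns the picture (384x512x3 uint8, blue, green, red); there is no depth.
- camera_info(name): a dict with "fx", "fy", "cx", "cy" (pixels), "world_from_camera" (4x4, takes a point from camera to world coordinates). Camera axes: x right, y down, z forward; pixel columns grow to the right and rows downward; lengths in m; the calibration is good to about 2 mm. A picture is of the moment at which its call begins: read the wrist's pose just before it. camera_info takes no time and is no camera call; for the wrist camera it gives the pose at the moment of the call.
- workorder.finish_job(): hands the job in, once; it reports no verdict.
The state is a dict: "time": time; "joints": joint angles; "qd": joint speeds; "effort": joint torques, N m; "position": TCP position; "ee_rot": TCP orientation; "force": force on the tool from outside, world axes, zero at the start; "torque": the same for the moment, N m; "finger_gap": opening from 0.0 (shut) to 1.0 (fully open).
Only numpy, scipy, OpenCV 4.12 (cv2) and the standard library are available. Lean on these libraries where they do the work, as an engineer would, in place of code of your own. Each camera call takes 0.05 s, during which the arm holds its last target. There are 200 camera calls.

## Working session

There is one attempt and no reset: what is moved stays moved. The work goes in short steps, Python scripts to look and compute and a tool call to move; the robot and the scene stay as the last step left them, time stands still between calls to the robot, and variables do not carry over. Pictures are saved under pics/ and viewed, about 8 in all and at most 12, crops included, and the job is handed in when it is done.

Besides the shell and the picture viewer there is one more tool, called after "Request:" as name(argument=value, ...) on one line, values as JSON. carry_out: Moves the arm, as the interface text tells. Its arguments: {"type":"object","properties":{"motion":{"type":"array","items":{"type":"object","properties":{"dp":{"type":"array","items":{"type":"number"}},"rotation":{"type":"array","items":{"type":"number"}},"hand":{"type":"number"}}}},"newtons":{"type":"number"}},"required":["motion"]}

```bash
mkdir -p pics; cat > h.py <<'E'
import numpy as np, cv2
from plant import telemetry, capture, camera_info, workorder, r
def ray(ci,u,v,z):
    T=np.array(ci["world_from_camera"]); d=T[:3,:3]@np.array([(u-ci["cx"])/ci["fx"],(v-ci["cy"])/ci["fy"],1]); o=T[:3,3]
    return (o+d*(z-o[2])/d[2]).round(4)
def proj(ci,p):
    T=np.array(ci["world_from_camera"]); c=T[:3,:3].T@(np.array(p)-T[:3,3]); return (c[0]/c[2]*ci["fx"]+ci["cx"],c[1]/c[2]*ci["fy"]+ci["cy"])
E
python3 - <<'E'
from h import *
print(r.tcp_to_grasp, telemetry.read_state())
for n in("scene","top"):
    cv2.imwrite(f"pics/{n}0.png",capture(n)); ci=camera_info(n); print(n,ci["fx"],ci["cx"],ci["cy"],np.array(ci["world_from_camera"]).round(3).tolist())
E
```

```text
0.0187 {'time': 0.0, 'joints': array([ 1.24008793,  0.38428336,  0.0163725 ,  1.37119511, -0.00633537,
        1.38820938, -0.04648715]), 'qd': array([-1.32327942e-03, -9.90900666e-04,  5.78877979e-04, -8.08966018e-04,
       -4.68150471e-05, -3.03865874e-04, -8.05399885e-04]), 'effort': array([-9.18487312e-04, -6.27599859e+01,  8.43996406e-01, -3.71833706e+01,
        1.66174478e-02,  1.41871779e-02,  4.22260946e-07]), 'position': array([ 0.16529372, -0.60220106,  0.23023214]), 'ee_rot': array([ 2.07886942,  0.28228724, -2.07945369]), 'force': array([0.44080395, 0.00792933, 0.61176184]), 'torque': array([ 0.00059209, -0.00594559,  0.02954946]), 'finger_gap': 1.0016666244395545}
scene 363.83230866996155 253.00047516647413 187.92121133211114 [[0.816, 0.343, -0.465, 1.039], [0.578, -0.495, 0.649, -0.657], [-0.008, -0.798, -0.602, 0.699], [0.0, 0.0, 0.0, 1.0]]
top 362.16190026776945 250.9026059880494 186.92026773835798 [[0.006, -0.98, 0.198, 0.292], [-1.0, -0.005, 0.003, -0.006], [-0.002, -0.198, -0.98, 1.28], [0.0, 0.0, 0.0, 1.0]]
```

View pics/scene0.png

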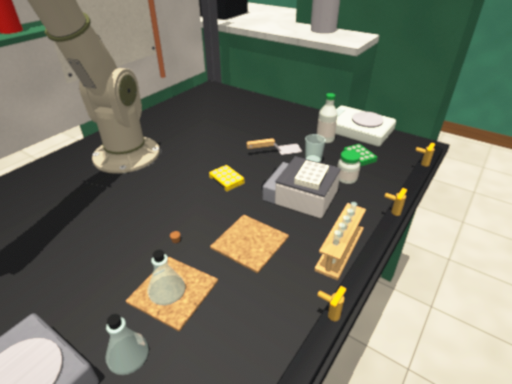

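View pics/top0.png

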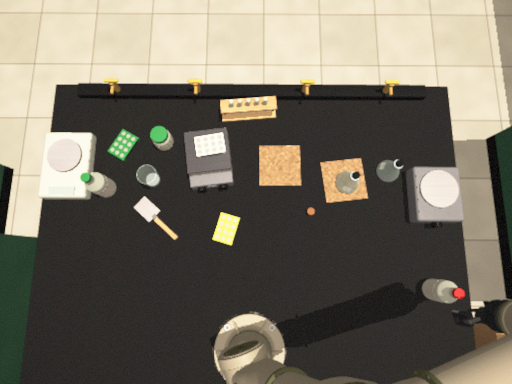

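The scene view shows the white spot plate on the hotplate (315,173), the free mat (250,242) and the mat with a flask (172,290). In the top view the spatula blade is at (147,209) and its handle at (166,227). There are three plate-like things in the top view: white (210,145) on the hotplate, green (123,145) and yellow (226,228), both on the bench. The white one fits; I'll confirm it in a crop.

```bash
python3 - <<'E'
from h import *
im=cv2.imread("pics/top0.png"); ci=camera_info("top")
cv2.imwrite("pics/crop1.png",cv2.resize(im[115:250,110:310],None,fx=4,fy=4,interpolation=cv2.INTER_CUBIC))
hsv=cv2.cvtColor(im,cv2.COLOR_BGR2HSV)
def comps(mask,z,name,box):
    x0,y0,x1,y1=box; m=np.zeros_like(mask); m[y0:y1,x0:x1]=mask[y0:y1,x0:x1]
    c=max(cv2.findContours(m,0,2)[0],key=cv2.contourArea)
    b=cv2.boxPoints(cv2.minAreaRect(c)); w=np.array([ray(ci,*p,z)[:2] for p in b])
    print(name,"cen",w.mean(0).round(4),"corners",w.tolist(),"sides",np.linalg.norm(np.diff(w,axis=0),axis=1).round(3))
white=cv2.inRange(hsv,(0,0,170),(180,60,255))
comps(white,.11,"plate",(185,125,235,165))
comps(cv2.inRange(hsv,(0,0,130),(180,90,255)),.003,"blade",(128,190,163,226))
wood=cv2.inRange(hsv,(8,80,80),(30,255,255))
comps(wood,.051,"handle",(145,205,190,250))
comps(wood,.01,"mat",(250,140,310,195))
E
```

```text
plate cen [0.6752 0.1392] corners [[0.7018, 0.1966], [0.7201, 0.0952], [0.6484, 0.0823], [0.6305, 0.1826]] sides [0.103 0.073 0.102]
blade cen [0.4654 0.3661] corners [[0.4734, 0.4199], [0.5183, 0.3824], [0.457, 0.3122], [0.413, 0.3498]] sides [0.059 0.093 0.058]
handle cen [0.3948 0.2854] corners [[0.4205, 0.3298], [0.4356, 0.3168], [0.3689, 0.2409], [0.3541, 0.254]] sides [0.02  0.101 0.02 ]
mat cen [ 0.6304 -0.1062] corners [[0.7048, -0.0301], [0.7056, -0.1839], [0.556, -0.1807], [0.5552, -0.0303]] sides [0.154 0.15  0.15 ]
```

View pics/crop1.png

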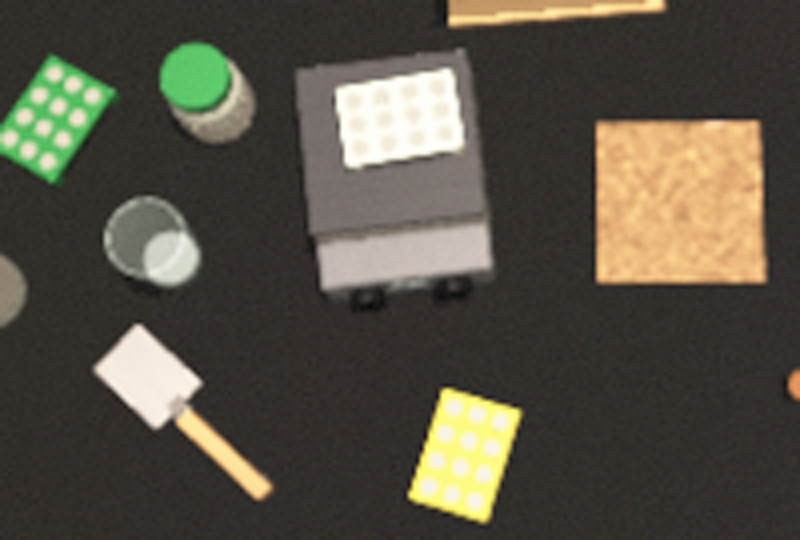

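The crop confirms it: the white plate on the hotplate is at (400,117), and the green (50,115) and yellow (465,455) ones lie on the bench. The mat at (680,200) is empty.

```bash
cat >> h.py <<'E'
from scipy.spatial.transform import Rotation as R
def Rd(yaw,flip=0):
    # tool x down, tool y (jaw) along spatula y for spatula yaw (deg)
    a=np.radians(yaw); x=np.array([0,0,-1.]); y=np.array([-np.sin(a),np.cos(a),0])*(-1 if flip else 1)
    return R.from_matrix(np.c_[x,y,np.cross(x,y)])
def plan(pts,s=None):
    """pts: list of (xyz, yaw or None to keep); prints turn (rad, tool axes) then shift (cm, tool axes after turn)"""
    s=s or telemetry.read_state(); p=np.array(s["position"]); q=R.from_rotvec(s["ee_rot"])
    for xyz,yaw in pts:
        if yaw is not None:
            t=min((Rd(yaw),Rd(yaw,1)),key=lambda k:(q.inv()*k).magnitude()); w=(q.inv()*t).as_rotvec(); q=t
        else: w=np.zeros(3)
        d=q.inv().apply(np.array(xyz)-p)*100; p=np.array(xyz)
        print("turn",w.round(4),"then shift cm",d.round(2))
E
python3 - <<'E'
from h import *
s=telemetry.read_state(); print(R.from_rotvec(s["ee_rot"]).as_matrix().round(3))
plan([((.165,-.602,.27),None),((.52,-.25,.27),None),((.53,.1,.27),None),((.4125,.3056,.20),48.8)])
E
```

```text
[[-0.     0.265 -0.964]
 [ 0.002 -0.964 -0.265]
 [-1.    -0.002  0.   ]]
turn [0. 0. 0.] then shift cm [-3.96 -0.04  0.02]
turn [0. 0. 0.] then shift cm [ 4.000e-02 -2.455e+01 -4.355e+01]
turn [0. 0. 0.] then shift cm [  0.06 -33.49 -10.23]
turn [-5.839e-01 -5.000e-04  1.700e-03] then shift cm [  7.   -22.38  -7.73]
```

```bash
python3 - <<'E'
from h import *
plan([((.165,-.602,.27),48.8),((.52,-.25,.27),None),((.53,.1,.27),None),((.4125,.3056,.27),None),((.4125,.3056,.18),None)])
E
```

```text
turn [-5.839e-01 -5.000e-04  1.700e-03] then shift cm [-3.96 -0.04 -0.  ]
turn [0. 0. 0.] then shift cm [  0.     3.52 -49.87]
turn [0. 0. 0.] then shift cm [  0.   -22.3  -26.99]
turn [0. 0. 0.] then shift cm [  0.   -22.38  -7.73]
turn [0. 0. 0.] then shift cm [9. 0. 0.]
```

Request:
carry_out(motion=[{"dp": [-0.8,0,0],"rotation": [-0.117,0,0],"hand": 1},{"dp": [-0.8,0,0],"rotation": [-0.117,0,0],"hand": 1},{"dp": [-0.8,0,0],"rotation": [-0.117,0,0],"hand": 1},{"dp": [-0.8,0,0],"rotation": [-0.117,0,0],"hand": 1},{"dp": [-0.8,0,0],"rotation": [-0.116,0,0],"hand": 1}])

```text
time: 0.52
position: [0.1653, -0.6024, 0.2711]
ee_rot: [1.713, 0.784, -1.712]
force: [-0.5, 1.1, 0.3]
finger_gap: 0.997
```

Request:
carry_out(motion=[{"dp": [0,0.25,-3.56],"rotation": [0,0,0],"hand": 1},{"dp": [0,0.25,-3.56],"rotation": [0,0,0],"hand": 1},{"dp": [0,0.25,-3.56],"rotation": [0,0,0],"hand": 1},{"dp": [0,0.25,-3.56],"rotation": [0,0,0],"hand": 1},{"dp": [0,0.25,-3.56],"rotation": [0,0,0],"hand": 1},{"dp": [0,0.25,-3.56],"rotation": [0,0,0],"hand": 1},{"dp": [0,0.25,-3.56],"rotation": [0,0,0],"hand": 1},{"dp": [0,0.25,-3.56],"rotation": [0,0,0],"hand": 1},{"dp": [0,0.25,-3.56],"rotation": [0,0,0],"hand": 1},{"dp": [0,0.25,-3.56],"rotation": [0,0,0],"hand": 1},{"dp": [0,0.25,-3.56],"rotation": [0,0,0],"hand": 1},{"dp": [0,0.25,-3.56],"rotation": [0,0,0],"hand": 1},{"dp": [0,0.25,-3.56],"rotation": [0,0,0],"hand": 1},{"dp": [0,0.25,-3.56],"rotation": [0,0,0],"hand": 1}])

```text
time: 1.68
position: [0.5207, -0.2493, 0.271]
ee_rot: [1.716, 0.779, -1.717]
force: [0.7, -1.7, 0.8]
finger_gap: 1.0
```

Request:
carry_out(motion=[{"dp": [0,-2.23,-2.7],"rotation": [0,0,0],"hand": 1},{"dp": [0,-2.23,-2.7],"rotation": [0,0,0],"hand": 1},{"dp": [0,-2.23,-2.7],"rotation": [0,0,0],"hand": 1},{"dp": [0,-2.23,-2.7],"rotation": [0,0,0],"hand": 1},{"dp": [0,-2.23,-2.7],"rotation": [0,0,0],"hand": 1},{"dp": [0,-2.23,-2.7],"rotation": [0,0,0],"hand": 1},{"dp": [0,-2.23,-2.7],"rotation": [0,0,0],"hand": 1},{"dp": [0,-2.23,-2.7],"rotation": [0,0,0],"hand": 1},{"dp": [0,-2.23,-2.7],"rotation": [0,0,0],"hand": 1},{"dp": [0,-2.23,-2.7],"rotation": [0,0,0],"hand": 1},{"dp": [0,-3.2,-1.1],"rotation": [0,0,0],"hand": 1},{"dp": [0,-3.2,-1.1],"rotation": [0,0,0],"hand": 1},{"dp": [0,-3.2,-1.1],"rotation": [0,0,0],"hand": 1},{"dp": [1,-3.2,-1.1],"rotation": [0,0,0],"hand": 1},{"dp": [1,-3.2,-1.1],"rotation": [0,0,0],"hand": 1},{"dp": [1,-3.2,-1.1],"rotation": [0,0,0],"hand": 1},{"dp": [1,-3.2,-1.1],"rotation": [0,0,0],"hand": 1},{"dp": [0,0,0],"rotation": [0,0,0],"hand": 1},{"dp": [0,0,0],"rotation": [0,0,0],"hand": 1},{"dp": [0,0,0],"rotation": [0,0,0],"hand": 1}])

```text
time: 3.35
position: [0.4123, 0.3043, 0.2311]
ee_rot: [1.715, 0.778, -1.716]
force: [1.4, -0.4, -0.7]
finger_gap: 1.0
```

```bash
python3 - <<'E'
from h import *
ci=camera_info("wrist"); im=capture("wrist"); cv2.imwrite("pics/w1.png",im)
s=telemetry.read_state();print(s["position"],s["joints"].round(2),np.array(ci["world_from_camera"]).round(3).tolist(),ci["fx"])
print([np.round(proj(ci,p),0) for p in [(.4125,.3056,.051),(.4685,.3695,.003),(.373,.26,.051)]])
plan([((.4125,.3056,.08),48.8)])
E
```

```text
[0.41297104 0.30380526 0.23130744] [-0.04  0.21 -0.75  1.65  0.15  1.34 -1.54] [[0.753, -0.633, -0.18, 0.459], [-0.658, -0.724, -0.206, 0.357], [-0.0, 0.274, -0.962, 0.374], [0.0, 0.0, 0.0, 1.0]] 278.6343685285406
[array([253., 175.]), array([254., 102.]), array([254., 223.])]
turn [-0.0014  0.0003 -0.0004] then shift cm [15.13 -0.15 -0.1 ]
```

View pics/w1.png

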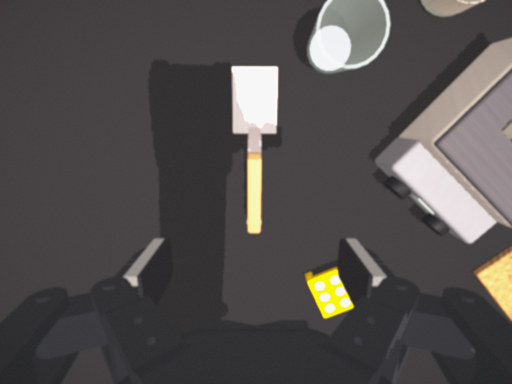

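The wrist view shows the spatula nearly straight ahead, with its blade spanning (232..278, 66..133) and its handle from (255,153) to (254,233). It matches the predicted line.

```bash
python3 - <<'E'
from h import *
ci=camera_info("wrist"); im=cv2.imread("pics/w1.png"); hsv=cv2.cvtColor(im,cv2.COLOR_BGR2HSV)
def box(m,z,b):
    x0,y0,x1,y1=b; k=np.zeros_like(m);k[y0:y1,x0:x1]=m[y0:y1,x0:x1]
    c=max(cv2.findContours(k,0,2)[0],key=cv2.contourArea); w=np.array([ray(ci,*p,z)[:2] for p in c[:,0].astype(float)],dtype=np.float32)
    rc=cv2.minAreaRect(w*1000); print(rc, cv2.boundingRect(c))
box(cv2.inRange(hsv,(0,0,150),(180,70,255)),.003,(215,55,295,136))
box(cv2.inRange(hsv,(8,80,80),(30,255,255)),.051,(240,145,270,245))
E
```

```text
((470.23931884765625, 368.25067138671875), (83.26215362548828, 57.086326599121094), 49.33234405517578) (231, 66, 47, 70)
((398.02105712890625, 286.99322509765625), (100.35363006591797, 19.185516357421875), 48.28386306762695) (246, 153, 17, 81)
```

Request:
carry_out(motion=[{"dp": [3,0,-0.25],"rotation": [0,0,0],"hand": 1},{"dp": [3,0,0],"rotation": [0,0,0],"hand": 1},{"dp": [3,0,0],"rotation": [0,0,0],"hand": 1},{"dp": [3,0,0],"rotation": [0,0,0],"hand": 1},{"dp": [3,0,0],"rotation": [0,0,0],"hand": 1},{"dp": [2,0,0],"rotation": [0,0,0],"hand": 1},{"dp": [1.5,0,0],"rotation": [0,0,0],"hand": 1},{"dp": [1.2,0,0],"rotation": [0,0,0],"hand": 1},{"dp": [1.2,0,0],"rotation": [0,0,0],"hand": 1},{"dp": [0,0,0],"rotation": [0,0,0],"hand": 1},{"dp": [0,0,0],"rotation": [0,0,0],"hand": 0},{"dp": [0,0,0],"rotation": [0,0,0],"hand": -0.5},{"dp": [0,0,0],"rotation": [0,0,0],"hand": -1},{"dp": [0,0,0],"rotation": [0,0,0],"hand": -1},{"dp": [0,0,0],"rotation": [0,0,0],"hand": -1},{"dp": [0,0,0],"rotation": [0,0,0],"hand": -1},{"dp": [0,0,0],"rotation": [0,0,0],"hand": -1},{"dp": [0,0,0],"rotation": [0,0,0],"hand": -1}], newtons=100)

```text
time: 4.9
position: [0.4141, 0.3069, 0.023]
ee_rot: [1.717, 0.778, -1.715]
force: [-1.2, -1.6, 5.7]
finger_gap: 0.168
```

```bash
python3 - <<'E'
from h import *
s=telemetry.read_state();print(s["position"].round(4),s["force"].round(2),s["torque"].round(3),s["finger_gap"],s["joints"].round(2))
# plate axis etc: grip targets, insertion
u=np.array([np.cos(np.radians(10.5)),np.sin(np.radians(10.5))]); c=np.array([.675,.139]); 
for d in (.085,.085+.11): print(d,(c-d*u).round(4))
E
```

```text
[0.4141 0.3069 0.023 ] [-1.18 -1.62  5.74] [-0.242  0.231 -0.007] 0.16807498805746254 [-0.14  0.45 -0.68  1.88  0.35  0.93 -1.7 ]
0.085 [0.5914 0.1235]
0.195 [0.4833 0.1035]
```

Request:
carry_out(motion=[{"dp": [-0.5,0,0],"rotation": [0,0,0],"hand": -1},{"dp": [-1,0,0],"rotation": [0,0,0],"hand": -1},{"dp": [-2,0,0],"rotation": [0,0,0],"hand": -1},{"dp": [-2,0,0],"rotation": [0,0,0],"hand": -1},{"dp": [-2,0,0],"rotation": [0,0,0],"hand": -1},{"dp": [-2,0,0],"rotation": [0,0,0],"hand": -1},{"dp": [-2,0,0],"rotation": [0,0,0],"hand": -1},{"dp": [-2,0,0],"rotation": [0,0,0],"hand": -1},{"dp": [-2,0,0],"rotation": [0,0,0],"hand": -1},{"dp": [-1.5,0,0],"rotation": [0,0,0],"hand": -1},{"dp": [0,0,0],"rotation": [0,0,0],"hand": -1},{"dp": [0,0,0],"rotation": [0,0,0],"hand": -1}])

```text
time: 5.9
position: [0.414, 0.307, 0.1933]
ee_rot: [1.718, 0.779, -1.714]
force: [-0.2, -0.4, -1.9]
finger_gap: 0.166
```

```bash
python3 - <<'E'
from h import *
s=telemetry.read_state();print(s["position"].round(4),s["force"].round(2),s["torque"].round(3),s["finger_gap"])
plan([((.414,.307,.193),10.5),((.493,.105,.193),None)])
E
```

```text
[0.414  0.307  0.1933] [-0.22 -0.36 -1.88] [-0.076  0.111 -0.038] 0.1658192712242278
turn [ 6.688e-01 -2.100e-03 -2.000e-04] then shift cm [0.03 0.   0.  ]
turn [0. 0. 0.] then shift cm [-0.   21.3  -4.09]
```

Request:
carry_out(motion=[{"dp": [0,0,0],"rotation": [0.0955,0,0],"hand": -1},{"dp": [0,0,0],"rotation": [0.0955,0,0],"hand": -1},{"dp": [0,0,0],"rotation": [0.0955,0,0],"hand": -1},{"dp": [0,0,0],"rotation": [0.0955,0,0],"hand": -1},{"dp": [0,0,0],"rotation": [0.0955,0,0],"hand": -1},{"dp": [0,0,0],"rotation": [0.0955,0,0],"hand": -1},{"dp": [0,0,0],"rotation": [0.0955,0,0],"hand": -1},{"dp": [0,2.37,-0.455],"rotation": [0,0,0],"hand": -1},{"dp": [0,2.37,-0.455],"rotation": [0,0,0],"hand": -1},{"dp": [0,2.37,-0.455],"rotation": [0,0,0],"hand": -1},{"dp": [0,2.37,-0.455],"rotation": [0,0,0],"hand": -1},{"dp": [0,2.37,-0.455],"rotation": [0,0,0],"hand": -1},{"dp": [0,2.37,-0.455],"rotation": [0,0,0],"hand": -1},{"dp": [0,2.37,-0.455],"rotation": [0,0,0],"hand": -1},{"dp": [0,2.37,-0.455],"rotation": [0,0,0],"hand": -1},{"dp": [0,2.37,-0.455],"rotation": [0,0,0],"hand": -1},{"dp": [0,0,0],"rotation": [0,0,0],"hand": -1},{"dp": [0,0,0],"rotation": [0,0,0],"hand": -1}])

```text
time: 7.4
position: [0.4926, 0.1026, 0.1909]
ee_rot: [2.124, 0.192, -2.13]
force: [-0.5, 0.7, -1.0]
finger_gap: 0.169
```

```bash
python3 - <<'E'
from h import *
ci=camera_info("wrist"); im=capture("wrist"); cv2.imwrite("pics/w2.png",im)
s=telemetry.read_state();print(s["position"].round(4),s["force"].round(2),s["finger_gap"],s["joints"].round(2))
u=np.array([np.cos(np.radians(10.5)),np.sin(np.radians(10.5)),0]); c=np.array([.675,.139,.11])
print([np.round(proj(ci,p)) for p in [c,c-.035*u]])
E
```

```text
[0.4922 0.1041 0.1911] [ 0.3   0.61 -0.97] 0.16701254336990753 [ 0.19  0.18 -0.52  1.74  0.09  1.25 -1.74]
[array([250., -69.]), array([250.,  -7.])]
```

View pics/w2.png

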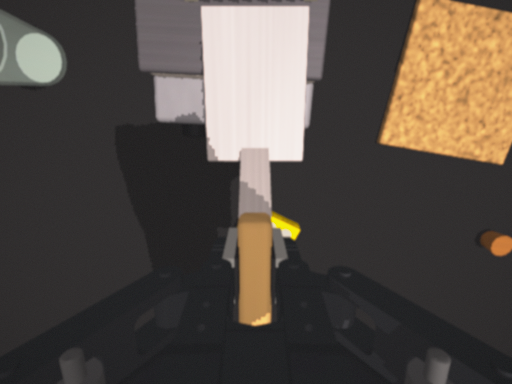

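The wrist view shows the spatula held straight, with its blade at (202..308, 7..161) over the hotplate. The plate is out of view above the frame. I'll go down beside the plate and check from the scene camera.

Request:
carry_out(motion=[{"dp": [1.5,0,0],"rotation": [0,0,0],"hand": -1},{"dp": [1.5,0,0],"rotation": [0,0,0],"hand": -1},{"dp": [1.5,0,0],"rotation": [0,0,0],"hand": -1},{"dp": [1.5,0,0],"rotation": [0,0,0],"hand": -1},{"dp": [1.1,0,0],"rotation": [0,0,0],"hand": -1},{"dp": [0,0,0],"rotation": [0,0,0],"hand": -1},{"dp": [0,0,0],"rotation": [0,0,0],"hand": -1}])

```text
time: 8.03
position: [0.4922, 0.1052, 0.1209]
ee_rot: [2.123, 0.197, -2.126]
force: [0.1, -0.0, -1.0]
finger_gap: 0.165
```

```bash
python3 - <<'E'
from h import *
s=telemetry.read_state();print(s["position"].round(4),s["force"].round(2),s["finger_gap"]); print(R.from_rotvec(s["ee_rot"]).as_matrix().round(4))
im=capture("scene"); ci=camera_info("scene")
p=R.from_rotvec(s["ee_rot"]).as_matrix(); f=-p[:,2]
for d in (.0445,.1245): print(d,(s["position"]+d*f+[0,0,-.022]).round(4),proj(ci,s["position"]+d*f+[0,0,-.022]))
cv2.imwrite("pics/s2.png",cv2.resize(im[130:220,240:360],None,fx=6,fy=6,interpolation=cv2.INTER_CUBIC))
hsv=cv2.cvtColor(im,cv2.COLOR_BGR2HSV)
plan([((.5914,.1235,.118),10.5)])
plan([((.493,.1051,.118),10.5)])
E
```

```text
[0.4922 0.1052 0.1209] [ 0.07 -0.05 -0.95] 0.16508688284746326
[[-1.600e-03  1.837e-01 -9.830e-01]
 [ 2.000e-04 -9.830e-01 -1.837e-01]
 [-1.000e+00 -5.000e-04  1.500e-03]]
0.0445 [0.536  0.1133 0.0988] (np.float64(266.0109310144379), np.float64(163.00216795441497))
0.1245 [0.6146 0.128  0.0987] (np.float64(291.09170587979315), np.float64(169.1068017820306))
turn [ 0.001  -0.0002  0.0004] then shift cm [ 3.700e-01 -1.000e-02 -1.001e+01]
turn [ 0.001  -0.0002  0.0004] then shift cm [ 0.37  0.   -0.  ]
```

View pics/s2.png

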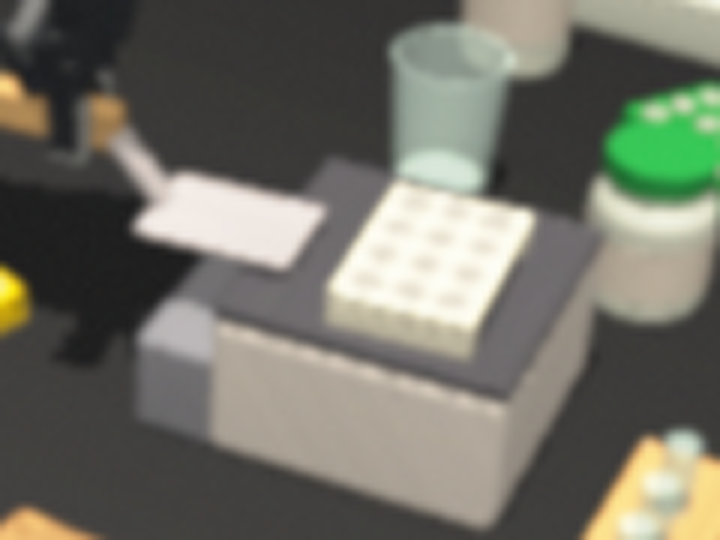

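The crop shows the blade level, with its tip edge at about (307,239), just short of the plate at (335..530, 185..355). The channel end faces the blade, and the projections agree within 1 px. I'll cross-check the plate's place from this view.

```bash
python3 - <<'E'
from h import *
ci=camera_info("scene"); w=np.array([ray(ci,240+x/6,130+y/6,.11)[:2] for x,y in [(392,183),(330,292),(476,328),(534,211)]])
print(w,w.mean(0)); d=w[3]-w[0]+w[2]-w[1]; print(np.degrees(np.arctan2(d[1],d[0])))
E
```

```text
[[0.6342 0.1768]
 [0.6556 0.0785]
 [0.7239 0.0917]
 [0.7032 0.1938]] [0.679225 0.1352  ]
12.405030274490718
```

```bash
python3 - <<'E'
from h import *
plan([((.4922,.1016,.1185),11),((.592,.121,.1185),None)])
E
```

```text
turn [-0.0077 -0.0002  0.0004] then shift cm [0.32 0.33 0.14]
turn [0. 0. 0.] then shift cm [  0.    -0.   -10.17]
```

Request:
carry_out(motion=[{"dp": [0.25,0.33,0],"rotation": [-0.008,0,0],"hand": -1},{"dp": [0,0,0],"rotation": [0,0,0],"hand": -1},{"dp": [0,0,-0.8],"rotation": [0,0,0],"hand": -1},{"dp": [0,0,-0.8],"rotation": [0,0,0],"hand": -1},{"dp": [0,0,-0.8],"rotation": [0,0,0],"hand": -1},{"dp": [0,0,-0.8],"rotation": [0,0,0],"hand": -1},{"dp": [0,0,-0.8],"rotation": [0,0,0],"hand": -1},{"dp": [0,0,-0.8],"rotation": [0,0,0],"hand": -1},{"dp": [0,0,0],"rotation": [0,0,0],"hand": -1}])

```text
time: 8.83
position: [0.5422, 0.1107, 0.1187]
ee_rot: [2.122, 0.204, -2.121]
force: [-0.1, -0.2, -1.3]
finger_gap: 0.171
```

```bash
python3 - <<'E'
from h import *
s=telemetry.read_state();print(s["position"].round(4),s["force"].round(2),s["torque"].round(3),s["finger_gap"])
plan([((.592,.121,.1185),11)])
E
```

```text
[0.5422 0.1107 0.1187] [-0.07 -0.2  -1.33] [ 0.017  0.048 -0.047] 0.17110347079104066
turn [-0.0008 -0.0006  0.0006] then shift cm [ 0.02 -0.06 -5.08]
```

No contact so far, so I'll finish the insertion.

Request:
carry_out(motion=[{"dp": [0,0,-0.8],"rotation": [0,0,0],"hand": -1},{"dp": [0,0,-0.8],"rotation": [0,0,0],"hand": -1},{"dp": [0,0,-0.8],"rotation": [0,0,0],"hand": -1},{"dp": [0,0,-0.8],"rotation": [0,0,0],"hand": -1},{"dp": [0,0,-0.8],"rotation": [0,0,0],"hand": -1},{"dp": [0,0,-0.8],"rotation": [0,0,0],"hand": -1},{"dp": [0,0,-0.2],"rotation": [0,0,0],"hand": -1},{"dp": [0,0,0],"rotation": [0,0,0],"hand": -1}])

```text
time: 9.5
position: [0.5903, 0.12, 0.1186]
ee_rot: [2.121, 0.204, -2.121]
force: [-0.4, -0.5, -2.0]
finger_gap: 0.167
```

```bash
python3 - <<'E'
from h import *
s=telemetry.read_state();print(s["position"].round(4),s["force"].round(2),s["torque"].round(3),s["finger_gap"])
a=cv2.resize(capture("scene")[130:220,240:360],None,fx=5,fy=5,interpolation=cv2.INTER_CUBIC)
cv2.imwrite("pics/s3.png",a)
E
```

```text
[0.5903 0.12   0.1186] [-0.38 -0.47 -2.02] [-0.02   0.112  0.016] 0.16732330481144955
```

View pics/s3.png

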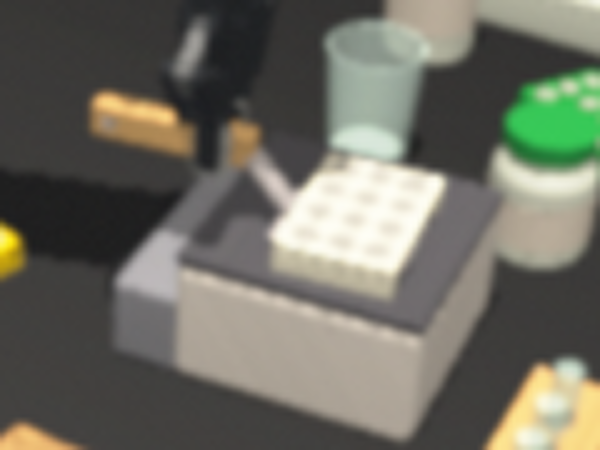

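The blade is fully under the plate and the plate has not shifted: its corner at (327,155) is where it was. I'll lift slowly.

Request:
carry_out(motion=[{"dp": [-0.15,0,0],"rotation": [0,0,0],"hand": -1},{"dp": [-0.15,0,0],"rotation": [0,0,0],"hand": -1},{"dp": [-0.15,0,0],"rotation": [0,0,0],"hand": -1},{"dp": [-0.15,0,0],"rotation": [0,0,0],"hand": -1},{"dp": [-0.15,0,0],"rotation": [0,0,0],"hand": -1},{"dp": [-0.15,0,0],"rotation": [0,0,0],"hand": -1},{"dp": [-0.2,0,0],"rotation": [0,0,0],"hand": -1},{"dp": [-0.2,0,0],"rotation": [0,0,0],"hand": -1},{"dp": [-0.3,0,0],"rotation": [0,0,0],"hand": -1},{"dp": [-0.4,0,0],"rotation": [0,0,0],"hand": -1},{"dp": [-0.4,0,0],"rotation": [0,0,0],"hand": -1},{"dp": [-0.4,0,0],"rotation": [0,0,0],"hand": -1},{"dp": [-0.4,0,0],"rotation": [0,0,0],"hand": -1},{"dp": [-0.2,0,0],"rotation": [0,0,0],"hand": -1},{"dp": [0,0,0],"rotation": [0,0,0],"hand": -1},{"dp": [0,0,0],"rotation": [0,0,0],"hand": -1}])

```text
time: 10.88
position: [0.5898, 0.1199, 0.1529]
ee_rot: [2.121, 0.204, -2.121]
force: [-0.3, 0.3, -4.5]
finger_gap: 0.167
```

```bash
python3 - <<'E'
from h import *
s=telemetry.read_state();print(s["position"].round(4),s["force"].round(2),s["torque"].round(3),s["finger_gap"]);print(R.from_rotvec(s["ee_rot"]).as_matrix().round(4))
a=cv2.resize(capture("scene")[110:220,240:360],None,fx=5,fy=5,interpolation=cv2.INTER_CUBIC)
cv2.imwrite("pics/s4.png",a)
E
```

```text
[0.5898 0.1199 0.1529] [-0.33  0.33 -4.49] [-0.027  0.264 -0.045] 0.16733563307695015
[[ 2.000e-04  1.902e-01 -9.817e-01]
 [ 1.000e-04 -9.817e-01 -1.902e-01]
 [-1.000e+00 -0.000e+00 -2.000e-04]]
```

View pics/s4.png

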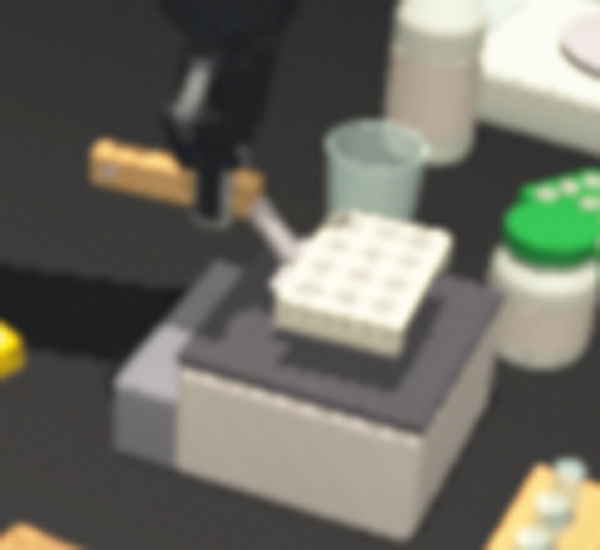

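The plate is lifted and level, with its shadow below and its full weight on the wrist (about −2.5 N more). I'll measure the plate on the blade and the mat again.

```bash
python3 - <<'E'
from h import *
s=telemetry.read_state()
def rect(n,lo,hi,z,b):
    im=capture(n); ci=camera_info(n); hsv=cv2.cvtColor(im,cv2.COLOR_BGR2HSV); m=cv2.inRange(hsv,lo,hi); x0,y0,x1,y1=b; k=np.zeros_like(m);k[y0:y1,x0:x1]=m[y0:y1,x0:x1]
    c=max(cv2.findContours(k,0,2)[0],key=cv2.contourArea)
    w=np.array([ray(ci,*p,z)[:2]*1000 for p in c[:,0].astype(float)],np.float32); rc=cv2.minAreaRect(w); print(n,rc); return np.array(rc[0])/1000
rect("scene",(8,80,80),(30,255,255),.01,(205,210,295,275))
rect("top",(8,80,80),(30,255,255),.01,(250,140,310,195))
z=s["position"][2]-.023+.003+.008
p=rect("top",(0,0,170),(180,60,255),z,(185,120,240,168))
u=-R.from_rotvec(s["ee_rot"]).as_matrix()[:,2]; d=p-s["position"][:2]; print("rel along",d@u[:2],"lat(+left)",d@[-u[1],u[0]])
plan([((.5898,.1199,.173),0),((.542,-.1062,.173),None)])
E
```

```text
scene ((632.7699584960938, -108.52411651611328), (157.14935302734375, 159.90895080566406), 0.7387498617172241)
top ((630.3607788085938, -105.6895523071289), (149.59922790527344, 151.49560546875), 0.27377092838287354)
top ((666.8727416992188, 154.818603515625), (197.46322631835938, 83.46080780029297), 20.451045989990234)
rel along 0.08242543854294368 lat(+left) 0.019737720453098448
turn [0.1913 0.0005 0.    ] then shift cm [-2.05 -0.01 -0.02]
turn [0. 0. 0.] then shift cm [ 0.   22.61  4.78]
```

Request:
carry_out(motion=[{"dp": [-0.2,0,0],"rotation": [0.012,0,0],"hand": -1},{"dp": [-0.3,0,0],"rotation": [0.024,0,0],"hand": -1},{"dp": [-0.4,0,0],"rotation": [0.036,0,0],"hand": -1},{"dp": [-0.4,0,0],"rotation": [0.048,0,0],"hand": -1},{"dp": [-0.4,0,0],"rotation": [0.036,0,0],"hand": -1},{"dp": [-0.3,0,0],"rotation": [0.024,0,0],"hand": -1},{"dp": [0,0,0],"rotation": [0.011,0,0],"hand": -1},{"dp": [0,0.6,0.13],"rotation": [0,0,0],"hand": -1},{"dp": [0,1.2,0.25],"rotation": [0,0,0],"hand": -1},{"dp": [0,1.8,0.38],"rotation": [0,0,0],"hand": -1},{"dp": [0,2.2,0.46],"rotation": [0,0,0],"hand": -1},{"dp": [0,2.2,0.46],"rotation": [0,0,0],"hand": -1},{"dp": [0,2.2,0.46],"rotation": [0,0,0],"hand": -1},{"dp": [0,2.2,0.46],"rotation": [0,0,0],"hand": -1},{"dp": [0,2.2,0.46],"rotation": [0,0,0],"hand": -1},{"dp": [0,2.2,0.46],"rotation": [0,0,0],"hand": -1},{"dp": [0,2.2,0.46],"rotation": [0,0,0],"hand": -1},{"dp": [0,1.8,0.38],"rotation": [0,0,0],"hand": -1},{"dp": [0,1.2,0.25],"rotation": [0,0,0],"hand": -1},{"dp": [0,0.6,0.13],"rotation": [0,0,0],"hand": -1}])

```text
time: 12.75
position: [0.5414, -0.1096, 0.1726]
ee_rot: [-2.22, 0.005, 2.221]
force: [0.5, 0.1, -2.9]
finger_gap: 0.165
```

Request:
carry_out(motion=[{"dp": [1,0,0],"rotation": [0,0,0],"hand": -1},{"dp": [1.5,0,0],"rotation": [0,0,0],"hand": -1},{"dp": [1.5,0,0],"rotation": [0,0,0],"hand": -1},{"dp": [1.5,0,0],"rotation": [0,0,0],"hand": -1},{"dp": [1.5,0,0],"rotation": [0,0,0],"hand": -1},{"dp": [1,0,0],"rotation": [0,0,0],"hand": -1},{"dp": [0.5,0,0],"rotation": [0,0,0],"hand": -1},{"dp": [0,0,0],"rotation": [0,0,0],"hand": -1},{"dp": [0,0,0],"rotation": [0,0,0],"hand": -1}])

```text
time: 13.5
position: [0.5427, -0.1056, 0.088]
ee_rot: [2.221, 0.002, -2.221]
force: [-0.6, 0.6, -4.0]
finger_gap: 0.17
```

```bash
python3 - <<'E'
from h import *
s=telemetry.read_state();print(s["position"].round(4),s["force"].round(2),s["torque"].round(3),s["joints"].round(2))
z=s["position"][2]-.023+.011; print("plate top z",z)
t=capture("top"); sc=capture("scene"); ci=camera_info("top")
cv2.imwrite("pics/t5.png",t);cv2.imwrite("pics/s5.png",sc)
a=cv2.resize(t[130:200,240:320],(640,560),interpolation=cv2.INTER_CUBIC)
cv2.imwrite("pics/t5c.png",a)
plan([((.5426,-.1068,.0423),0)])
hsv=cv2.cvtColor(t,cv2.COLOR_BGR2HSV); m=cv2.inRange(hsv,(0,0,170),(180,60,255)); k=np.zeros_like(m);k[130:195,250:312]=m[130:195,250:312]
c=max(cv2.findContours(k,0,2)[0],key=cv2.contourArea); w=np.array([ray(ci,*p,z)[:2]*1000 for p in c[:,0].astype(float)],np.float32); print(cv2.minAreaRect(w),cv2.boundingRect(c))
E
```

```text
[ 0.5427 -0.1056  0.088 ] [-0.59  0.65 -3.98] [-0.048  0.239  0.002] [ 0.42  0.37 -0.35  1.74  0.14  1.05 -1.55]
plate top z 0.07597855455173429
turn [ 0.0006 -0.0017 -0.0001] then shift cm [4.65 0.08 0.06]
((671.583740234375, -158.40220642089844), (68.61602783203125, 85.83826446533203), 0.16661804914474487) (284, 139, 26, 20)
```

View pics/t5c.png

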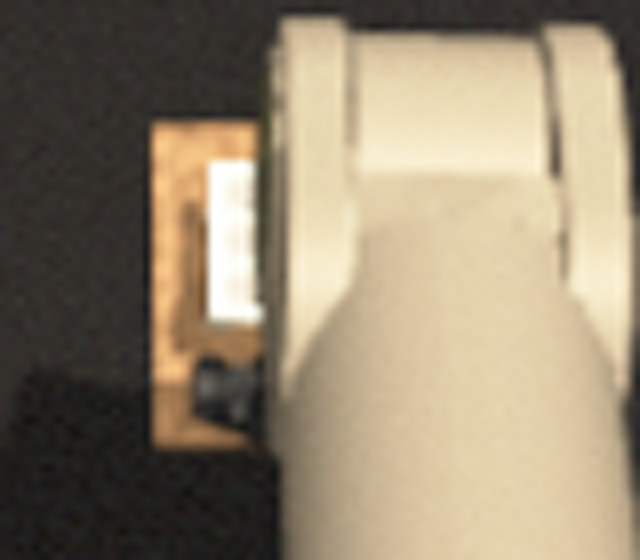

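The arm hides most of the plate, but its left edge is visible at crop x=207, rows 160–322. That is enough for the position.

```bash
python3 - <<'E'
from h import *
ci=camera_info("top"); a=ray(ci,265.9-.4,149.6,.076); b=ray(ci,265.9-.4,169.9,.076); print(a,b,"centre x",(a+b)[0]/2,"y",a[1]-.05)
cv2.imwrite("pics/s5c.png",cv2.resize(cv2.imread("pics/s5.png")[170:280,180:310],None,fx=5,fy=5,interpolation=cv2.INTER_CUBIC))
E
```

```text
[ 0.6668 -0.0514  0.076 ] [ 0.5944 -0.0512  0.076 ] centre x 0.6306 y -0.1014
```

View pics/s5c.png

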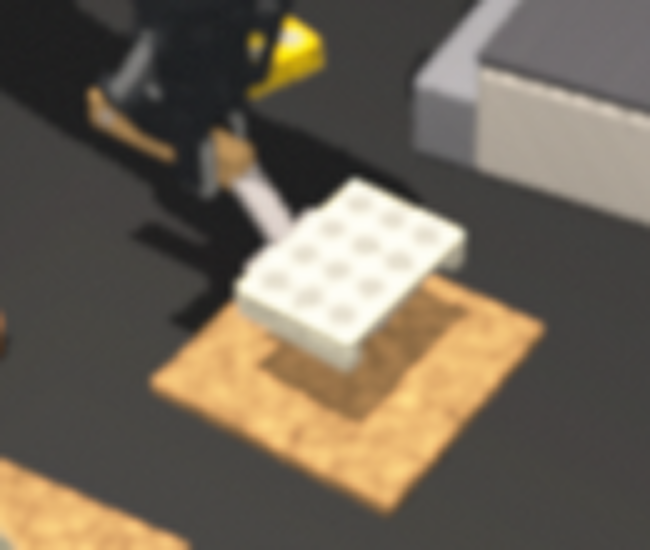

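The scene crop shows the plate level over the mat, with corners at about (357,180), (237,288), (348,348) and (464,235).

```bash
python3 - <<'E'
from h import *
ci=camera_info("scene"); w=np.array([ray(ci,180+x/5,170+y/5,.076) for x,y in [(357,180),(237,288),(348,348),(464,235)]]); print(w,w.mean(0))
E
```

```text
[[ 0.6009 -0.0539  0.076 ]
 [ 0.6004 -0.156   0.076 ]
 [ 0.67   -0.1583  0.076 ]
 [ 0.6716 -0.0584  0.076 ]] [ 0.635725 -0.10665   0.076   ]
```

Request:
carry_out(motion=[{"dp": [0.5,0.13,0.1],"rotation": [0,0,0],"hand": -1},{"dp": [0.8,0.13,0.1],"rotation": [0,0,0],"hand": -1},{"dp": [0.8,0,0],"rotation": [0,0,0],"hand": -1},{"dp": [0.8,0,0],"rotation": [0,0,0],"hand": -1},{"dp": [0.5,0,0],"rotation": [0,0,0],"hand": -1},{"dp": [0.3,0,0],"rotation": [0,0,0],"hand": -1},{"dp": [0.15,0,0],"rotation": [0,0,0],"hand": -1},{"dp": [0.15,0,0],"rotation": [0,0,0],"hand": -1},{"dp": [0.1,0,0],"rotation": [0,0,0],"hand": -1},{"dp": [0.1,0,0],"rotation": [0,0,0],"hand": -1},{"dp": [0.1,0,0],"rotation": [0,0,0],"hand": -1},{"dp": [0.1,0,0],"rotation": [0,0,0],"hand": -1},{"dp": [0.1,0,0],"rotation": [0,0,0],"hand": -1},{"dp": [0.1,0,0],"rotation": [0,0,0],"hand": -1},{"dp": [0.1,0,0],"rotation": [0,0,0],"hand": -1},{"dp": [0.1,0,0],"rotation": [0,0,0],"hand": -1},{"dp": [0.1,0,0],"rotation": [0,0,0],"hand": -1},{"dp": [0.1,0,0],"rotation": [0,0,0],"hand": -1},{"dp": [0,0,0],"rotation": [0,0,0],"hand": -1},{"dp": [0,0,0],"rotation": [0,0,0],"hand": -1}])

```text
time: 15.27
position: [0.5404, -0.1088, 0.0378]
ee_rot: [2.221, 0.0, -2.221]
force: [-0.1, 0.1, -0.8]
finger_gap: 0.171
```

```bash
python3 - <<'E'
from h import *
s=telemetry.read_state();print(s["position"].round(4),s["force"].round(2),s["torque"].round(3),s["finger_gap"])
print(R.from_rotvec(s["ee_rot"]).as_matrix().round(4))
E
```

```text
[ 0.5404 -0.1088  0.0378] [-0.07  0.06 -0.79] [ 0.013  0.116 -0.013] 0.17138464242325718
[[-0.e+00  4.e-04 -1.e+00]
 [ 1.e-04 -1.e+00 -4.e-04]
 [-1.e+00 -1.e-04  0.e+00]]
```

The plate's weight is off and the blade is free in the channel. Drawing it straight out.

Request:
carry_out(motion=[{"dp": [0,0,0.4],"rotation": [0,0,0],"hand": -1},{"dp": [0,0,0.7],"rotation": [0,0,0],"hand": -1},{"dp": [0,0,0.7],"rotation": [0,0,0],"hand": -1},{"dp": [0,0,0.7],"rotation": [0,0,0],"hand": -1},{"dp": [0,0,0.7],"rotation": [0,0,0],"hand": -1},{"dp": [0,0,0.7],"rotation": [0,0,0],"hand": -1},{"dp": [0,0,0.7],"rotation": [0,0,0],"hand": -1},{"dp": [0,0,0.7],"rotation": [0,0,0],"hand": -1},{"dp": [0,0,0.7],"rotation": [0,0,0],"hand": -1},{"dp": [0,0,0.7],"rotation": [0,0,0],"hand": -1},{"dp": [0,0,0.7],"rotation": [0,0,0],"hand": -1},{"dp": [0,0,0.7],"rotation": [0,0,0],"hand": -1},{"dp": [0,0,0.7],"rotation": [0,0,0],"hand": -1},{"dp": [0,0,0.6],"rotation": [0,0,0],"hand": -1},{"dp": [0,0,0],"rotation": [0,0,0],"hand": -1}])

```text
time: 16.52
position: [0.445, -0.1089, 0.0377]
ee_rot: [2.22, -0.0, -2.223]
force: [0.1, -0.7, -0.5]
finger_gap: 0.168
```

```bash
python3 - <<'E'
from h import *
s=telemetry.read_state();print(s["position"].round(4),s["force"].round(2),s["torque"].round(3),s["joints"].round(2))
cv2.imwrite("pics/s6.png",cv2.resize(capture("scene")[130:290,150:330],None,fx=4,fy=4,interpolation=cv2.INTER_CUBIC))
plan([((s["position"][0],-.1088,.19),0),((.47,.06,.19),None),((.4145,.3058,.19),48.7)])
E
```

```text
[ 0.445  -0.1089  0.0377] [ 0.1  -0.74 -0.54] [0.026 0.034 0.006] [ 0.49  0.26 -0.35  2.03  0.11  0.88 -1.5 ]
turn [ 0.      0.0002 -0.0002] then shift cm [-1.522e+01 -1.000e-02  8.000e-02]
turn [0. 0. 0.] then shift cm [  0.   -16.88  -2.5 ]
turn [-0.85  0.    0.  ] then shift cm [  0.   -20.39 -14.8 ]
```

View pics/s6.png

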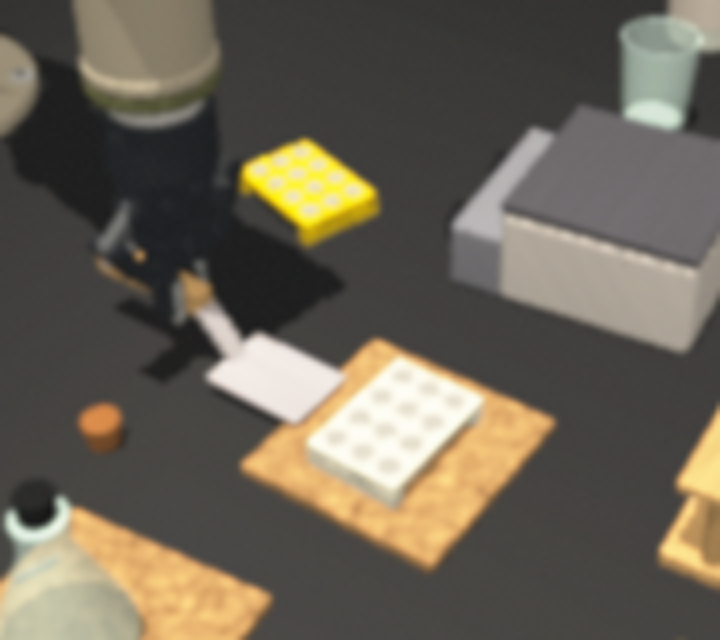

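The plate sits in the middle of the free mat, with its top at (310..480, 357..500) in the crop, and the blade is out at (275,375). I'll carry the spatula back to its old, bare spot.

Request:
carry_out(motion=[{"dp": [-1,0,0],"rotation": [0,0,0],"hand": -1},{"dp": [-2,0,0],"rotation": [0,0,0],"hand": -1},{"dp": [-2.5,0,0],"rotation": [0,0,0],"hand": -1},{"dp": [-2.5,0,0],"rotation": [0,0,0],"hand": -1},{"dp": [-2.5,0,0],"rotation": [0,0,0],"hand": -1},{"dp": [-2.5,0,0],"rotation": [0,0,0],"hand": -1},{"dp": [-1.5,0,0],"rotation": [0,0,0],"hand": -1},{"dp": [-0.7,0,0],"rotation": [0,0,0],"hand": -1},{"dp": [0,-2.11,-0.31],"rotation": [0,0,0],"hand": -1},{"dp": [0,-2.11,-0.31],"rotation": [0,0,0],"hand": -1},{"dp": [0,-2.11,-0.31],"rotation": [0,0,0],"hand": -1},{"dp": [0,-2.11,-0.31],"rotation": [0,0,0],"hand": -1},{"dp": [0,-2.11,-0.31],"rotation": [0,0,0],"hand": -1},{"dp": [0,-2.11,-0.31],"rotation": [0,0,0],"hand": -1},{"dp": [0,-2.11,-0.31],"rotation": [0,0,0],"hand": -1},{"dp": [0,-2.11,-0.31],"rotation": [0,0,0],"hand": -1},{"dp": [0,0,0],"rotation": [0,0,0],"hand": -1}])

```text
time: 17.98
position: [0.4711, 0.0651, 0.1899]
ee_rot: [2.219, 0.01, -2.219]
force: [-0.6, -0.9, -1.3]
finger_gap: 0.165
```

Request:
carry_out(motion=[{"dp": [0,0,0],"rotation": [-0.085,0,0],"hand": -1},{"dp": [0,0,0],"rotation": [-0.085,0,0],"hand": -1},{"dp": [0,0,0],"rotation": [-0.085,0,0],"hand": -1},{"dp": [0,0,0],"rotation": [-0.085,0,0],"hand": -1},{"dp": [0,0,0],"rotation": [-0.085,0,0],"hand": -1},{"dp": [0,0,0],"rotation": [-0.085,0,0],"hand": -1},{"dp": [0,0,0],"rotation": [-0.085,0,0],"hand": -1},{"dp": [0,0,0],"rotation": [-0.085,0,0],"hand": -1},{"dp": [0,0,0],"rotation": [-0.085,0,0],"hand": -1},{"dp": [0,0,0],"rotation": [-0.085,0,0],"hand": -1},{"dp": [0,-2.55,-1.85],"rotation": [0,0,0],"hand": -1},{"dp": [0,-2.55,-1.85],"rotation": [0,0,0],"hand": -1},{"dp": [0,-2.55,-1.85],"rotation": [0,0,0],"hand": -1},{"dp": [0,-2.55,-1.85],"rotation": [0,0,0],"hand": -1},{"dp": [0,-2.55,-1.85],"rotation": [0,0,0],"hand": -1},{"dp": [0,-2.55,-1.85],"rotation": [0,0,0],"hand": -1},{"dp": [0,-2.55,-1.85],"rotation": [0,0,0],"hand": -1},{"dp": [0,-2.55,-1.85],"rotation": [0,0,0],"hand": -1},{"dp": [0,0,0],"rotation": [0,0,0],"hand": -1},{"dp": [0,0,0],"rotation": [0,0,0],"hand": -1}])

```text
time: 19.65
position: [0.4142, 0.3077, 0.1896]
ee_rot: [1.714, 0.782, -1.715]
force: [0.3, -0.2, -0.9]
finger_gap: 0.17
```

```bash
python3 - <<'E'
from h import *
plan([((.4145,.3058,.024),48.7)])
s=telemetry.read_state();print(s["position"].round(4),s["force"].round(2),s["torque"].round(3),s["joints"].round(2))
E
```

```text
turn [0.005  0.0002 0.0015] then shift cm [16.56  0.15  0.13]
[0.4142 0.3077 0.1896] [ 0.26 -0.16 -0.95] [-0.125 -0.044 -0.023] [-0.04  0.26 -0.77  1.7   0.19  1.26 -1.57]
```

Request:
carry_out(motion=[{"dp": [1,0,0],"rotation": [0,0,0],"hand": -1},{"dp": [2,0,0],"rotation": [0,0,0],"hand": -1},{"dp": [2.5,0,0],"rotation": [0,0,0],"hand": -1},{"dp": [2.5,0,0],"rotation": [0,0,0],"hand": -1},{"dp": [2.5,0,0],"rotation": [0,0,0],"hand": -1},{"dp": [2,0,0],"rotation": [0,0,0],"hand": -1},{"dp": [1.5,0,0],"rotation": [0,0,0],"hand": -1},{"dp": [1,0,0],"rotation": [0,0,0],"hand": -1},{"dp": [0.5,0,0],"rotation": [0,0,0],"hand": -1},{"dp": [0.3,0,0],"rotation": [0,0,0],"hand": -1},{"dp": [0.2,0,0],"rotation": [0,0,0],"hand": -1},{"dp": [0.2,0,0],"rotation": [0,0,0],"hand": -1},{"dp": [0.2,0,0],"rotation": [0,0,0],"hand": -1},{"dp": [0.1,0,0],"rotation": [0,0,0],"hand": -1},{"dp": [0,0,0],"rotation": [0,0,0],"hand": -1},{"dp": [0,0,0],"rotation": [0,0,0],"hand": -1}])

```text
time: 20.98
position: [0.4157, 0.3059, 0.0251]
ee_rot: [1.717, 0.777, -1.717]
force: [0.1, -0.0, -1.6]
finger_gap: 0.165
```

Request:
carry_out(motion=[{"dp": [0.07,0,0],"rotation": [0,0,0],"hand": -1},{"dp": [0.07,0,0],"rotation": [0,0,0],"hand": -1},{"dp": [0.05,0,0],"rotation": [0,0,0],"hand": -1},{"dp": [0,0,0],"rotation": [0,0,0],"hand": -1},{"dp": [0,0,0],"rotation": [0,0,0],"hand": -1}])

```text
time: 21.4
position: [0.4156, 0.3058, 0.0231]
ee_rot: [1.717, 0.777, -1.717]
force: [-1.9, -1.4, 1.6]
finger_gap: 0.169
```

The blade is on the bench. I'll release and rise.

Request:
carry_out(motion=[{"dp": [0,0,0],"rotation": [0,0,0],"hand": -0.6},{"dp": [0,0,0],"rotation": [0,0,0],"hand": -0.3},{"dp": [0,0,0],"rotation": [0,0,0],"hand": 0.2},{"dp": [0,0,0],"rotation": [0,0,0],"hand": 1},{"dp": [0,0,0],"rotation": [0,0,0],"hand": 1},{"dp": [0,0,0],"rotation": [0,0,0],"hand": 1},{"dp": [0,0,0],"rotation": [0,0,0],"hand": 1},{"dp": [-1,0,0],"rotation": [0,0,0],"hand": 1},{"dp": [-2,0,0],"rotation": [0,0,0],"hand": 1},{"dp": [-3,0,0],"rotation": [0,0,0],"hand": 1},{"dp": [-3,0,0],"rotation": [0,0,0],"hand": 1},{"dp": [-3,0,0],"rotation": [0,0,0],"hand": 1},{"dp": [-3,0,0],"rotation": [0,0,0],"hand": 1},{"dp": [-3,0,0],"rotation": [0,0,0],"hand": 1},{"dp": [-2,0,0],"rotation": [0,0,0],"hand": 1},{"dp": [0,0,0],"rotation": [0,0,0],"hand": 1},{"dp": [0,0,0],"rotation": [0,0,0],"hand": 1}])

```text
time: 22.82
position: [0.4159, 0.3064, 0.2247]
ee_rot: [1.72, 0.778, -1.714]
force: [0.2, -0.4, 0.2]
finger_gap: 1.001
```

```bash
python3 - <<'E'
from h import *
s=telemetry.read_state();print(s["position"].round(4),s["force"].round(2),s["finger_gap"])
im=capture("top"); ci=camera_info("top"); cv2.imwrite("pics/t7.png",im)
hsv=cv2.cvtColor(im,cv2.COLOR_BGR2HSV); m=cv2.inRange(hsv,(0,0,170),(180,60,255)); k=np.zeros_like(m);k[140:195,255:308]=m[140:195,255:308]
c=max(cv2.findContours(k,0,2)[0],key=cv2.contourArea); w=np.array([ray(ci,*p,.03)[:2]*1000 for p in c[:,0].astype(float)],np.float32); print(cv2.minAreaRect(w))
sc=cv2.resize(capture("scene"),(780,585)); cv2.imwrite("pics/s7.png",sc)
E
```

```text
[0.4159 0.3064 0.2247] [ 0.22 -0.38  0.2 ] 1.00093805534261
((626.551513671875, -104.9457778930664), (100.31761169433594, 70.17056274414062), 89.84388732910156)
```

View pics/s7.png

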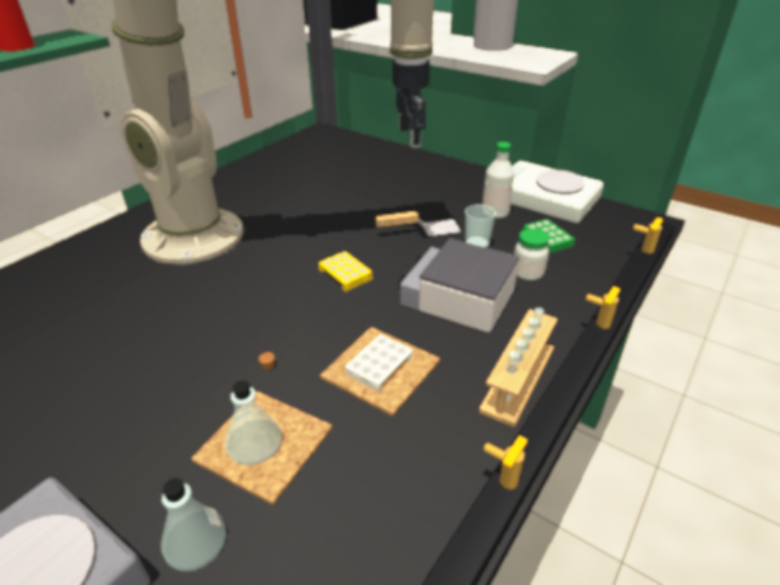

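The plate is at (380,360), in the middle of the mat: the top view puts it at (0.627,−0.105), about 4 mm from the mat's centre. The spatula lies flat at (420,222), everything else is in its place, and the gripper is clear.

```bash
python3 -c "
from h import *
print(workorder.finish_job())"
```

```text
the job is handed in; nothing more can be done
None
```

The job is done and handed in at about 23 s of the 67 s allowed. I lifted the white spot plate off the hotplate on the spatula, keeping it level, and set it down on the free mat. I then drew the blade straight out and laid the spatula flat on the bench where it had started.

My last checks:
- **Plate:** the top view puts its centre about 4 mm from the mat's centre, square to it, with calibration good to about 2 mm.
- **Spatula and other labware:** in the final scene picture the spatula lies flat, and the other things look to be where they were. I checked this by eye and did not measure each one.
- **Gripper and forces:** the gripper is open and clear of everything. In the readings I took, wrist forces stayed under about 7 N.

One check failed: a top-view measurement of the plate while it was on the blade was spoiled by other pale things in the mask. I discarded it and used the scene view and the plate's visible edge, which agreed within about 5 mm. I viewed 11 pictures in all, over the planned 8 but under the limit of 12.

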